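Centre the egg timer on its marble stand

ROBOT

A 6-joint arm with a two-finger parallel gripper is mounted at the origin on the work surface. World frame = base frame: x ahead of the robot, y to its left, z up, the work surface at z = 0. Lengths are in m, angles in rad, forces in N, time in s.
With the tool pointing down it reaches from about 0.425 to 0.95 m from the base axis. Payload 3.5 kg.
Tool frame: the origin (TCP) lies midway between the tips of the shut fingers; the grasp point (between the pads) lies ctrl.hold_point_z behind it (ctrl.hold_point_z is the distance from the TCP to the grasp point, in m); z points along the fingers, x is the direction in which the jaws open and shut, and the axes are right-handed (so a half turn about z gives the same grasp; the last joint's range is limited). The gripper opens to 85 mm and grips with 20 to 120 N. Pads are 22 mm wide; open, the fingers measure 114 mm over their backs; the gripper's body (76 mm by 85 mm) begins 54 mm behind the grasp point. The pads swing forward as they close: fully open they stand 13 mm farther back than shut.
Start: joints at [-1.367, 0.286, 1.577, -0, 1.279, -0.15], TCP at [0.234, -0.633, 0.231] pointing down, gripper open.
Joint ranges: [-2.77, 2.77], [-0.9, 2.22], [0.21, 2.48], [-1.53, 4.67], [0.24, 2.81], [-2.84, 2.84]. Speed limits (rad/s): [2.79, 2.79, 3.14, 3.14, 3.14, 3.14].

INTERFACE

Orientations are given as a unit quaternion [x, y, z, w].
In Python, from plant import ctrl gives the robot as it stands.
- The arm moves only by the tool step_arm, never from a script. Its arguments are lists of equal length, an entry for each row: "gripper": the gripper's target within -1 to 1 (shut at 1, half-way at 0, fully open at -1); "linear": the shift along the tool's x, y, z in m, a list of three; "delta_rot": the turn, a rotation vector about the tool's x, y, z in degrees, a list of three. A call has 1 to 20 rows; each row is the pose to reach, as a shift and turn from the pose commanded when the call began, along the tool's axes at that moment; what a row does not reach only later rows make up. A row lasts 1/8 s, in which the tool goes at most 62.5 mm and 10.7 degrees, less where a joint would pass 70% of its speed; a pose out of reach is approached as far as the arm can. A call with a gripper value outside its range is refused whole. The fingers move at their own pace and stop on an object; "grip_force" is the grip in N (left out, the last holds). Time passes only in rows, so rows that repeat a pose let the fingers close. It gives the time, the measured TCP pose, the force and the opening at its end, in the units of the state.
- ctrl.get_state(): the state, without advancing time (a new reading comes with each control period).
- ctrl.read_camera(name): name is "side" or "top" or "wrist"; returns a dict with "frame" (420x560x3 uint8, red, green, blue), "fx", "fy", "cx", "cy" (pixels), "k1" (the pictures are not rectified: a ray, as slopes to the right and down, at radius r is drawn at 1 + k1 r^2 times it, then the intrinsics apply), "view" (4x4, takes a point from world to camera coordinates). Camera axes: x right, y down, z forward; pixel columns grow to the right and rows downward; lengths in m; the calibration is good to about 2 mm. A picture is of the moment at which its call begins. There is no depth.
- ctrl.sign_off(): hands the job in, once; it reports no verdict.
The state is a dict: "time": time; "qpos": joint angles; "dq": joint speeds; "joint_efforts": joint torques, N m; "eef_pos": TCP position; "tcp_rot": TCP orientation; "contact_force": force on the tool from outside, world axes, zero at the start; "wrist_torque": the same for the moment, N m; "opening": opening from 0.0 (shut) to 1.0 (fully open).
Only numpy, scipy, OpenCV 4.12 (cv2) and the standard library are available. Lean on these libraries where they do the work, as an engineer would, in place of code of your own. Each camera call takes 0.05 s, during which the arm holds its last target. There are 200 camera calls.

TASK

The wobbly chrome egg timer stands off-centre on its small marble stand. Push it to the middle of the stand, within about half a centimetre, with light, slow taps of the fingertips low on its foot: do not grip it, lift it, hit it hard or let it tip over. Leave the stand and everything else where they are, and finish with the timer standing upright and still and the hand clear of it.

Things in the scene. Friction and masses are not known exactly. Their poses are not given: they have to be found in the camera images.
- timer: Chrome egg timer, loose, round, 66 mm tall, 0.1 to 0.2 kg. It stands on a flat sole 28 mm across; the flared foot is 44 mm across (widest) from 3 to 11 mm above the sole, the neck 22 mm at 16 mm, the egg 40 mm at 34 to 52 mm, with black seam and red mark. Top-heavy: pushed slowly low on the foot it slides upright, on the egg it rocks and may fall. Origin: centre of the sole, z up.
- stand: Small round white marble stand, 100 mm across, 40 mm tall, 0.8 kg, standing loose on the shelf, flat on top with a flush brass ring (62 mm outside, 56 mm inside) inlaid about its centre. Origin: centre of its underside, z up; the centre of its top is 40 mm above the origin. At the start the timer stands on it 16 to 27 mm off centre, in any direction.
- vise: Tiny cast iron bench vise fixed to the far edge of the shelf, 85 mm long with its screw, 50 mm wide, gripping an upright cork stopper, 92 mm tall in all; bystander. Origin: under the middle of its base.
- jar: blue glass apothecary jar, 68 mm across, 125 mm tall with its stopper; bystander, loose. Origin: centre of its underside.
- mill: turned wooden pepper mill, 52 mm across, 122 mm tall; bystander, loose. Origin: centre of its underside.
- tin: spice tin with a green label, 60 mm across, 85 mm tall; bystander, loose. Origin: centre of its underside.
- ramekin: white open ramekin, 72 mm across, 45 mm tall; bystander, loose. Origin: centre of its underside.
- nutcracker: steel nutcracker lying flat, about 170 mm long (along its x axis), 55 mm wide, 14 mm high; bystander, loose. Origin: between the handles, at the middle of its length, on the underside.

How it is judged:
By the outcome, as a careful person would: the job done as asked, in the order asked, and still so for the second after the job is handed in, with the robot touching nothing.
It also fails if it takes over 48 s, if anything falls off the work surface, if the arm or the gripper's body presses on something with over 40 N, if the wrist force passes 120 N, or if a joint passes its speed limit or range.

## Working session

There is one attempt and no reset: what is moved stays moved. The work goes in short steps, Python scripts to look and compute and a tool call to move; the robot and the scene stay as the last step left them, time stands still between calls to the robot, and variables do not carry over. Pictures are saved under pics/ and viewed, on a budget of 10 in all, crops included, one or two more only if the job needs it, and the job is handed in when it is done.

Besides the shell and the picture viewer there is one more tool, called after "Call:" as name(argument=value, ...), one argument or row to a line, values as JSON. step_arm: Moves the arm, as the interface text tells. Its arguments: {"type":"object","properties":{"gripper":{"type":"array"},"linear":{"type":"array"},"delta_rot":{"type":"array"},"grip_force":{"type":"number"}},"required":["gripper","linear","delta_rot"]}

```bash
mkdir -p pics; ls
cat > h.py <<'E'
import numpy as np, cv2
from plant import ctrl
def save(name,out):
    c=ctrl.read_camera(name); cv2.imwrite(f'pics/{out}.png',c['frame'][:,:,::-1])
    np.savez(f'pics/{out}.npz',**{k:np.array(v) for k,v in c.items()}); return c
def KD(c):
    return np.array([[c['fx'],0,c['cx']],[0,c['fy'],c['cy']],[0,0,1]],float),np.array([c['k1'],0,0,0],float)
def ray(c,px):
    K,D=KD(c); p=cv2.undistortPoints(np.array(px,float).reshape(-1,1,2),K,D).reshape(-1,2)
    V=np.array(c['view']); R=V[:3,:3]; o=-R.T@V[:3,3]
    return o,np.c_[p,np.ones(len(p))]@R
def plane(c,px,z):
    o,d=ray(c,px); return o+d*((z-o[2])/d[:,2])[:,None]
def proj(c,P):
    K,D=KD(c); V=np.array(c['view'])
    return cv2.projectPoints(np.array(P,float).reshape(-1,1,3),cv2.Rodrigues(V[:3,:3])[0],V[:3,3],K,D)[0].reshape(-1,2)
E
python3 - <<'E'
from h import *
for n in ['side','top','wrist']:
    c=save(n,n+'0'); V=c['view']; print(n,c['fx'],c['k1'],(-V[:3,:3].T@V[:3,3]).round(3),V[2,:3].round(2))
a=[cv2.imread(f'pics/{n}0.png') for n in ['side','top','wrist']]
cv2.imwrite('pics/m0.png',cv2.resize(np.vstack([np.hstack(a[:2]),np.hstack([a[2],a[2]*0])]),(800,600)))
s=ctrl.get_state();print(s);print(ctrl.hold_point_z)
E
```

```text
pics
side 385.50677522273924 -0.011196303393637235 [0.324 0.602 0.703] [ 0.32 -0.66 -0.68]
top 466.03302699278464 -0.09149579421478636 [ 0.444 -0.031  1.193] [ 0.14  0.03 -0.99]
wrist 303.20368859214875 0.012768861167211643 [ 0.3   -0.609  0.372] [-0.26 -0.09 -0.96]
{'time': 0.15, 'qpos': array([-1.36698848e+00,  2.86988504e-01,  1.57788057e+00,  3.74500901e-06,
        1.27859877e+00, -1.50001411e-01]), 'dq': array([ 0.00083985, -0.00207436, -0.00275551,  0.00069157, -0.00315556,
        0.00036331]), 'joint_efforts': array([ 1.05152765e-03, -4.06600499e+01, -2.93141645e+01, -1.53374381e-04,
        3.92498856e-03, -1.67225483e-05]), 'eef_pos': array([ 0.2337895 , -0.63265795,  0.2302258 ]), 'tcp_rot': array([ 8.20509421e-01, -5.71632233e-01, -6.79340505e-04, -6.46206499e-04]), 'contact_force': array([-0.72413513, -0.48546233,  0.09246697]), 'wrist_torque': array([ 0.00941495,  0.00444075, -0.01490836]), 'opening': 1.003528429777304}
0.0187
```

View pics/m0.png

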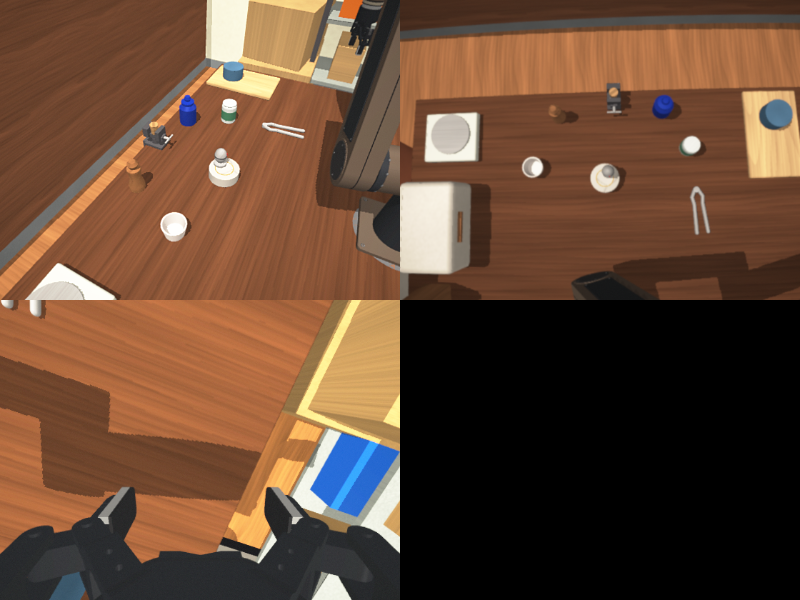

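The montage (picture 1) shows the stand in the top view at about pixel (287, 249) and in the side view at about (313, 238). Bystanders stand around it, none very close. Next I'll look closer.

Run:
```python
from h import *
t=cv2.imread('pics/top0.png')[215:285,250:325]; s=cv2.imread('pics/side0.png')[195:275,280:350]
f=lambda im,k:cv2.resize(im,None,fx=k,fy=k,interpolation=cv2.INTER_NEAREST)
a=f(t,5);b=f(s,5)
h=max(a.shape[0],b.shape[0]);p=lambda i:np.vstack([i,np.zeros((h-i.shape[0],i.shape[1],3),np.uint8)])
cv2.imwrite('pics/z0.png',np.hstack([p(a),p(b)]))
for n in ['top','side']:
    c=dict(np.load(f'pics/{n}0.npz')); print(n,plane(c,[[287,249],[313,238]],0.04).round(3))
```

```text
top [[ 0.514  0.012  0.04 ]
 [ 0.539 -0.053  0.04 ]]
side [[0.552 0.081 0.04 ]
 [0.512 0.024 0.04 ]]
```

View pics/z0.png

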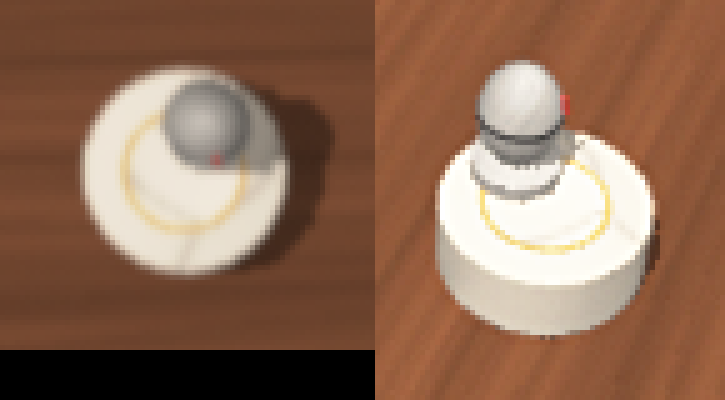

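The zoom (picture 2) shows, in the top view, the ring centre near pixel (287, 249) and the egg centre near (291, 240). In the side view the timer stands at the ring's upper left, with its foot at about (308.5, 230). Now I'll measure these in both views.

```bash
cat >> h.py <<'E'
def circ(P):
    P=np.array(P)[:,:2]; A=np.c_[2*P,np.ones(len(P))]; s=np.linalg.lstsq(A,(P**2).sum(1),rcond=None)[0]
    r=np.sqrt(s[2]+s[0]**2+s[1]**2); return s[:2],r,np.abs(np.linalg.norm(P-s[:2],axis=1)-r)
def ringfit(c,xy,rad=0.04,z=0.04,ro=0.0295):
    """yellow pixels back-projected to the stand top; robust circle fit"""
    hsv=cv2.cvtColor(c['frame'],cv2.COLOR_RGB2HSV).astype(int)
    m=(hsv[...,0]>17)&(hsv[...,0]<32)&(hsv[...,1]>45)&(hsv[...,2]>150)
    v,u=np.nonzero(m); P=plane(c,np.c_[u,v],z)[:,:2]; P=P[np.linalg.norm(P-xy,axis=1)<rad]
    for _ in range(5):
        s,r,e=circ(P); P=P[e<max(0.004,2*e.std())] if len(P)>8 else P
    return s,r,len(P),e.mean()
E
python3 - <<'E'
from h import *
for n in ['top','side']:
    c=dict(np.load(f'pics/{n}0.npz')); print(n,ringfit(c,[0.514,0.014]))
    # stand outline in white mask on wood
    hsv=cv2.cvtColor(c['frame'],cv2.COLOR_RGB2HSV).astype(int)
    m=(hsv[...,1]<75)&(hsv[...,2]>60); u0,v0=map(int,proj(c,[0.514,0.014,0.04])[0])
    k=np.zeros(m.shape,np.uint8);k[v0-50:v0+50,u0-40:u0+40]=m[v0-50:v0+50,u0-40:u0+40]
    cs=max(cv2.findContours(k,0,cv2.CHAIN_APPROX_NONE)[0],key=cv2.contourArea)[:,0]
    if n=='top':
        P=plane(c,cs,0.04)[:,:2]
        for _ in range(6): s,r,e=circ(P);P=P[e<0.003+e.std()]
        print('stand top',s,r,len(P))
        eggp=[[206/5+250,124/5+215],[205/5+250,123/5+215]]
        print('egg top',plane(c,eggp,0.083))
    else:
        X=lambda x,y:[(x-375)/5+280,y/5+195]
        print('egg side',plane(c,[X(520,98)],0.083),'foot',plane(c,[X(518,168)],0.047), 'sole front',plane(c,[X(520,201)],0.04))
E
```

```text
top (array([0.51485425, 0.01326843]), np.float64(0.029751113798343075), 127, np.float64(0.0015140809610925707))
stand top [0.51418806 0.01312177] 0.05035791965285509 116
egg top [[ 5.32691376e-01 -2.08831406e-04  8.30000000e-02]
 [ 5.33183289e-01  2.55823841e-04  8.30000000e-02]]
side (array([0.51446808, 0.01449008]), np.float64(0.029580819274667877), 79, np.float64(0.0010846227449544017))
egg side [[ 0.53590611 -0.00169435  0.083     ]] foot [[0.53085501 0.00717104 0.047     ]] sole front [[0.52400047 0.02002973 0.04      ]]
```

Call:
step_arm(
  gripper=[1,1,1,1,1,1,1,1,1,1,1,1,1,1,1,1],
  linear=[
    [-0.427,-0.541,0.05],
    [-0.427,-0.541,0.05],
    [-0.427,-0.541,0.05],
    [-0.427,-0.541,0.05],
    [-0.427,-0.541,0.05],
    [-0.427,-0.541,0.05],
    [-0.427,-0.541,0.05],
    [-0.427,-0.541,0.05],
    [-0.427,-0.541,0.05],
    [-0.427,-0.541,0.05],
    [-0.427,-0.541,0.05],
    [-0.427,-0.541,0.05],
    [-0.427,-0.541,0.05],
    [-0.427,-0.541,0.05],
    [-0.427,-0.541,0.05],
    [-0.427,-0.541,0.05],
  ],
  delta_rot=[
    [0,0,-123],
    [0,0,-123],
    [0,0,-123],
    [0,0,-123],
    [0,0,-123],
    [0,0,-123],
    [0,0,-123],
    [0,0,-123],
    [0,0,-123],
    [0,0,-123],
    [0,0,-123],
    [0,0,-123],
    [0,0,-123],
    [0,0,-123],
    [0,0,-123],
    [0,0,-123],
  ],
)

```text
time: 2.15
eef_pos: [0.5933, -0.0459, 0.1815]
tcp_rot: [0.894, 0.448, 0.0, 0.0]
contact_force: [0.6, 0.2, 0.3]
opening: 0.002
```

Run:
```python
from h import *
c=save('wrist','w1'); s=ctrl.get_state()
for k in ['time','qpos','eef_pos','tcp_rot','contact_force','opening']: print(k,s[k])
V=c['view'];print((-V[:3,:3].T@V[:3,3]).round(3),V[:3,:3].round(2))
print(proj(c,[[.5146,.0138,.04],[.533,0,.04],[.533,0,.083],[.533,0,.106],list(s['eef_pos'])]).round(0)); print(ringfit(c,[.5146,.0138]))
```

```text
time 2.2
qpos [-2.47454506e-01  1.57612133e-01  1.82306368e+00  3.30040010e-05
  1.16069844e+00 -1.17587863e+00]
eef_pos [ 0.59330989 -0.04581134  0.18147473]
tcp_rot [8.94177558e-01 4.47712500e-01 9.25777094e-05 5.98564936e-05]
contact_force [ 0.64023833 -0.31389187 -0.75207043]
opening 0.0010398548710920704
[ 0.539 -0.004  0.323] [[ 0.6   0.8  -0.  ]
 [ 0.77 -0.58  0.27]
 [ 0.22 -0.16 -0.96]]
[[280.  91.]
 [280. 119.]
 [280. 117.]
 [280. 116.]
 [279. 267.]]
(array([0.51561581, 0.01350522]), np.float64(0.029407188608178834), 498, np.float64(0.0006544485926279245))
```

View pics/w1.png

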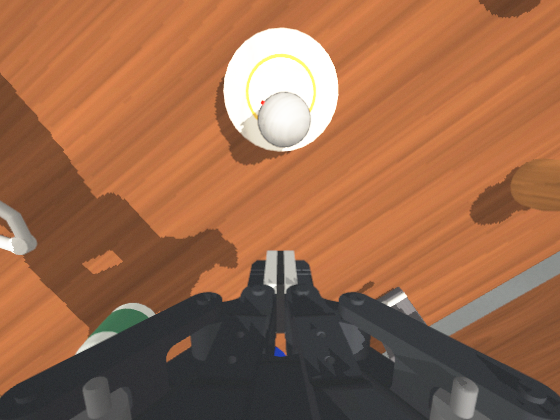

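The wrist picture (3) shows the brass ring centred near (281, 88). The egg is at about (284, 119), directly below the camera, and the shut fingers are at (280, 260). I'll refine the egg position by circle fit.

```bash
cat >> h.py <<'E'
def wr(c,guess,out=None):
    """timer axis from egg outline (wrist view): gradient-based Hough, plane z=.083"""
    g=cv2.cvtColor(c['frame'],cv2.COLOR_RGB2GRAY); u,v=proj(c,[*guess,.083])[0]; D=np.array(c['view'])@[*guess,.083,1]
    r=c['fx']*.02/D[2]; a=int(1.8*r); x0,y0=int(u)-a,max(int(v)-a,0)
    cr=cv2.resize(g[y0:int(v)+a,x0:int(u)+a],None,fx=4,fy=4,interpolation=cv2.INTER_CUBIC)
    h=cv2.HoughCircles(cr,cv2.HOUGH_GRADIENT,1,40,param1=60,param2=12,minRadius=int(3.4*r),maxRadius=int(4.6*r))
    h=h[0][:3]; px=(h[:,:2]-1.5)/4+[x0,y0]
    return px,h[:,2]/4,r,plane(c,px,.083)[:,:2]
E
python3 - <<'E'
from h import *
c=dict(np.load('pics/w1.npz')); px,r,re,P=wr(c,[.535,.002]); print(px,r,re,P)
s=ringfit(c,[.5156,.0135])[0]
# arc-only marble outline
d=P[0]-s; print('offset',d,np.hypot(*d),np.degrees(np.arctan2(d[1],d[0])))
g=proj(c,[*s,.04]);print(g)
E
```

```text
[[284.25 119.25]
 [277.75 128.5 ]] [26.225 26.75 ] 26.425710010350763 [[ 0.53596336  0.00183795]
 [ 0.53839533 -0.00614257]]
offset [ 0.02034755 -0.01166727] 0.02345523243344505 -29.829937292444782
[[280.43289323  92.43573902]]
```

Call:
step_arm(
  gripper=[1,1,1,1,1,1,1,1,1,1,1,1],
  linear=[
    [0.011,-0.005,0.02],
    [0.011,-0.015,0.04],
    [0.011,-0.015,0.06],
    [0.011,-0.015,0.08],
    [0.011,-0.015,0.1],
    [0.011,-0.015,0.11],
    [0.011,-0.015,0.12],
    [0.011,-0.015,0.128],
    [0.011,-0.015,0.133],
    [0.011,-0.015,0.136],
    [0.011,-0.015,0.137],
    [0.011,-0.015,0.137],
  ],
  delta_rot=[
    [4,-0.2,-3.5],
    [8,-0.5,-7],
    [8,-0.5,-7],
    [8,-0.5,-7],
    [8,-0.5,-7],
    [8,-0.5,-7],
    [8,-0.5,-7],
    [8,-0.5,-7],
    [8,-0.5,-7],
    [8,-0.5,-7],
    [8,-0.5,-7],
    [8,-0.5,-7],
  ],
)

```text
time: 3.7
eef_pos: [0.5882, -0.0274, 0.0446]
tcp_rot: [0.863, 0.501, -0.035, -0.06]
contact_force: [-0.1, 0.4, -0.3]
opening: -0.0
```

Run:
```python
from h import *
c=save('wrist','w2'); s=ctrl.get_state()
from scipy.spatial.transform import Rotation as R
print(s['time'],s['eef_pos'],s['contact_force']);print(R.from_quat(s['tcp_rot']).as_matrix().round(3))
V=c['view'];print((-V[:3,:3].T@V[:3,3]).round(3))
print(proj(c,[[.5151,.0135,.04],[.536,0.002,.04],[.536,0.002,.083],list(s['eef_pos'])]).round(0)); print(ringfit(c,[.5146,.0138])); print(wr(c,[.536,.002]))
```

```text
3.75 [ 0.58820723 -0.02743132  0.04463705] [ 0.2345559   0.73040466 -0.04733354]
[[ 0.496  0.86  -0.121]
 [ 0.869 -0.491  0.069]
 [-0.    -0.139 -0.99 ]]
[ 0.547 -0.003  0.195]
[[277.  98.]
 [278. 148.]
 [277. 139.]
 [279. 267.]]
(array([0.51581434, 0.01344993]), np.float64(0.029470776890544687), 1803, np.float64(0.0008419926890895205))
(array([[276.  , 140.  ],
       [278.  ,  94.75],
       [266.  , 135.5 ]]), array([55.85 , 56.8  , 63.325], dtype=float32), np.float64(55.60180517773031), array([[ 0.53618981,  0.0013473 ],
       [ 0.52305175,  0.0096865 ],
       [ 0.53304495, -0.00098729]]))
```

View pics/w2.png

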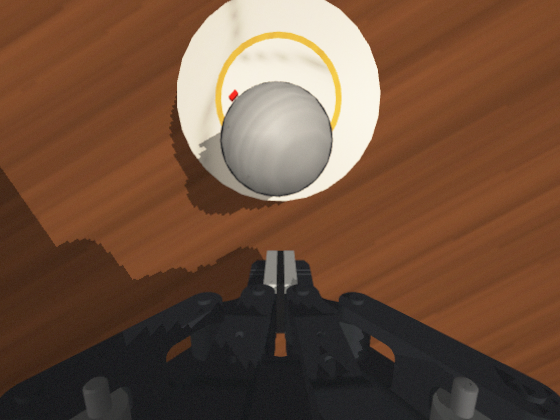

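The close view (picture 4) shows the egg at (276, 140), the ring centre near (277, 97), and the fingers at (280, 260), clear of the stand and lined up. About 26 mm of gap comes first, then about 24 mm of slow push. I'll do the first half now.

Call:
step_arm(
  gripper=[1,1,1,1,1,1,1,1,1,1,1,1,1,1,1,1,1,1,1,1],
  linear=[
    [-0.001,-0.005,0.0007],
    [-0.001,-0.01,0.0014],
    [-0.001,-0.015,0.0021],
    [-0.001,-0.019,0.0026],
    [-0.001,-0.021,0.0029],
    [-0.001,-0.022,0.0031],
    [-0.001,-0.023,0.0032],
    [-0.001,-0.024,0.0034],
    [-0.001,-0.025,0.0035],
    [-0.001,-0.026,0.0036],
    [-0.001,-0.027,0.0038],
    [-0.001,-0.028,0.0039],
    [-0.001,-0.029,0.0041],
    [-0.001,-0.03,0.0042],
    [-0.001,-0.031,0.0043],
    [-0.001,-0.032,0.0045],
    [-0.001,-0.033,0.0046],
    [-0.001,-0.034,0.0048],
    [-0.001,-0.035,0.0049],
    [-0.001,-0.035,0.0049],
  ],
  delta_rot=[
    [0,0,0],
    [0,0,0],
    [0,0,0],
    [0,0,0],
    [0,0,0],
    [0,0,0],
    [0,0,0],
    [0,0,0],
    [0,0,0],
    [0,0,0],
    [0,0,0],
    [0,0,0],
    [0,0,0],
    [0,0,0],
    [0,0,0],
    [0,0,0],
    [0,0,0],
    [0,0,0],
    [0,0,0],
    [0,0,0],
  ],
)

```text
time: 6.25
eef_pos: [0.5567, -0.0107, 0.0443]
tcp_rot: [0.863, 0.501, -0.035, -0.06]
contact_force: [0.4, -0.7, 0.5]
opening: 0.003
```

```bash
cat > chk.py <<'E'
import sys
from h import *
c=save('wrist',sys.argv[1]); s=ctrl.get_state(); g=[float(v) for v in sys.argv[2:4]]
print(s['time'],s['eef_pos'],s['contact_force'])
r=ringfit(c,[.5155,.0135]); print('ring',r); w=wr(c,g); print('egg',w)
t=w[3][0]; d=t-r[0]; print('off ring',d*1000,np.hypot(*d)*1000,'off first ring',(t-[.5158,.0135])*1000)
E
python3 chk.py w3 .527 .006
```

```text
6.3 [ 0.55669076 -0.01066702  0.04433984] [ 0.73419794  0.60199646 -0.57347531]
ring (array([0.51570634, 0.01350704]), np.float64(0.029429886776301175), 1673, np.float64(0.0008726261738382546))
egg (array([[279.  , 214.25],
       [280.  , 170.5 ],
       [280.  , 224.5 ]]), array([54.15 , 55.375, 61.575], dtype=float32), np.float64(53.95378978682032), array([[0.52866564, 0.00567216],
       [0.51487558, 0.01396524],
       [0.53220447, 0.00408128]]))
off ring [12.95930371 -7.8348803 ] 15.1436092841428 off first ring [12.86563984 -7.82783666]
```

View pics/w3.png

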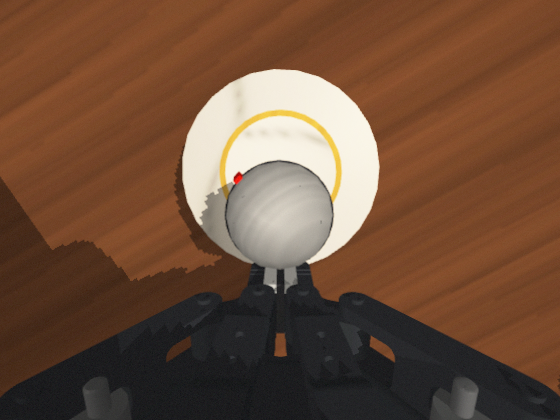

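Picture 5 shows the timer upright with its egg at (279, 214), pushed about 8.5 mm. The ring is unmoved, centred near (280, 170). About 15 mm remains on the same line.

Call:
step_arm(
  gripper=[1,1,1,1,1,1,1,1,1,1,1,1,1,1,1,1],
  linear=[
    [0,-0.001,0.0001],
    [0,-0.002,0.0003],
    [0,-0.003,0.0004],
    [0,-0.004,0.0006],
    [0,-0.005,0.0007],
    [0,-0.006,0.0008],
    [0,-0.007,0.001],
    [0,-0.008,0.0011],
    [0,-0.009,0.0013],
    [0,-0.01,0.0014],
    [0,-0.011,0.0015],
    [0,-0.012,0.0017],
    [0,-0.013,0.0018],
    [0,-0.0138,0.0019],
    [0,-0.0143,0.002],
    [0,-0.0143,0.002],
  ],
  delta_rot=[
    [0,0,0],
    [0,0,0],
    [0,0,0],
    [0,0,0],
    [0,0,0],
    [0,0,0],
    [0,0,0],
    [0,0,0],
    [0,0,0],
    [0,0,0],
    [0,0,0],
    [0,0,0],
    [0,0,0],
    [0,0,0],
    [0,0,0],
    [0,0,0],
  ],
)

```text
time: 8.3
eef_pos: [0.5442, -0.0036, 0.0444]
tcp_rot: [0.863, 0.501, -0.035, -0.06]
contact_force: [0.1, -0.7, -0.7]
opening: -0.003
```

```bash
python3 chk.py w4 .5165 .0131
```

```text
8.35 [ 0.54420932 -0.00356231  0.04436964] [ 0.19915295  0.60188573 -0.36826025]
ring (array([0.51586641, 0.01341326]), np.float64(0.02958082512912008), 1488, np.float64(0.0008469922127683564))
egg (array([[278.5 , 214.75],
       [280.25, 199.5 ],
       [276.  , 224.5 ]]), array([54.6 , 59.95, 61.6 ], dtype=float32), np.float64(53.83496973748461), array([[0.51624944, 0.01254122],
       [0.51163421, 0.01592155],
       [0.51897831, 0.00990781]]))
off ring [ 0.38302651 -0.87203378] 0.952445389185545 off first ring [ 0.44944096 -0.95877771]
```

View pics/w4.png

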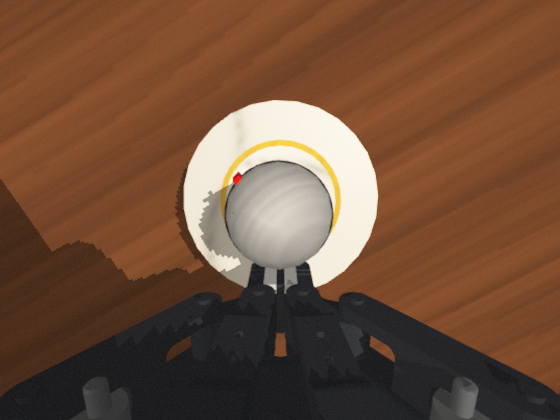

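Picture 6 shows the egg at (278.5, 215), with the axis offset from the ring centre computed at about 1 mm. I'll back off slowly, rise, and check from all cameras.

Call:
step_arm(
  gripper=[1,1,1,1,1,1,1,1,1,1,1,1,1,1,1,1],
  linear=[
    [0,0.001,-0.0001],
    [0,0.003,-0.0004],
    [0,0.007,-0.001],
    [0,0.012,-0.0017],
    [0,0.018,-0.0025],
    [0,0.026,-0.0036],
    [0,0.036,-0.005],
    [0,0.046,-0.006],
    [0,0.056,-0.015],
    [0,0.056,-0.035],
    [0,0.056,-0.06],
    [0,0.056,-0.085],
    [0,0.056,-0.11],
    [0,0.056,-0.125],
    [0,0.056,-0.13],
    [0,0.056,-0.13],
  ],
  delta_rot=[
    [0,0,0],
    [0,0,0],
    [0,0,0],
    [0,0,0],
    [0,0,0],
    [0,0,0],
    [0,0,0],
    [0,0,0],
    [0,0,0],
    [0,0,0],
    [0,0,0],
    [0,0,0],
    [0,0,0],
    [0,0,0],
    [0,0,0],
    [0,0,0],
  ],
)

```text
time: 10.35
eef_pos: [0.608, -0.04, 0.1652]
tcp_rot: [0.863, 0.501, -0.035, -0.06]
contact_force: [-0.2, -0.0, 1.1]
opening: 0.003
```

```bash
python3 chk.py w5 .5162 .0125
python3 - <<'E'
from h import *
for n in ['top','side']:
    c=save(n,n+'5'); print(n,ringfit(c,[.5146,.0138]), wr(c,[.5155,.013])[3], proj(c,[[.5155,.0135,.04],[.5155,.0135,.083]]).round(1))
f=lambda im,k:cv2.resize(im,None,fx=k,fy=k,interpolation=cv2.INTER_NEAREST)
a=[f(cv2.imread('pics/top5.png')[215:285,250:320],5),f(cv2.imread('pics/side5.png')[200:270,280:350],5)]
w=cv2.resize(cv2.imread('pics/w5.png'),(350,262));cv2.imwrite('pics/z5.png',np.vstack([np.hstack(a),np.hstack([w,cv2.resize(cv2.imread('pics/top5.png'),(350,262))])]))
E
```

```text
10.4 [ 0.6076118  -0.03986403  0.16448969] [-0.19194876 -0.20107843 -0.66192808]
ring (array([0.51566292, 0.01345596]), np.float64(0.029433819793417276), 554, np.float64(0.0007773162260788471))
egg (array([[279.25,  94.75],
       [279.5 , 105.75]]), array([25.55, 24.55], dtype=float32), np.float64(27.262477297232973), array([[0.51774793, 0.01157817],
       [0.5245584 , 0.00790244]]))
off ring [ 2.08500622 -1.87778911] 2.8059477676700437 off first ring [ 1.94792941 -1.92183378]h.py:27: RuntimeWarning: Mean of empty slice.
  return s,r,len(P),e.mean()
  ret = ret.dtype.type(ret / rcount)
Traceback (most recent call last):
  File "h.py", line 34, in wr
    h=h[0][:3]; px=(h[:,:2]-1.5)/4+[x0,y0]
      ~^^^
TypeError: 'NoneType' object is not subscriptable
```

Call:
step_arm(
  gripper=[1,1,1,1,1,1,1,1,1],
  linear=[
    [0,0.02,-0.04],
    [-0.03,0.054,-0.088],
    [-0.07,0.054,-0.088],
    [-0.11,0.054,-0.088],
    [-0.15,0.054,-0.088],
    [-0.18,0.054,-0.088],
    [-0.2,0.054,-0.088],
    [-0.216,0.054,-0.088],
    [-0.216,0.054,-0.088],
  ],
  delta_rot=[
    [0,0,0],
    [0,0,0],
    [0,0,0],
    [0,0,0],
    [0,0,0],
    [0,0,0],
    [0,0,0],
    [0,0,0],
    [0,0,0],
  ],
)

```text
time: 11.58
eef_pos: [0.5579, -0.2606, 0.2446]
tcp_rot: [0.863, 0.5, -0.035, -0.061]
contact_force: [0.5, -0.6, 0.1]
opening: 0.002
```

Run:
```python
from h import *
f=lambda im,k:cv2.resize(im,None,fx=k,fy=k,interpolation=cv2.INTER_NEAREST)
for n in ['top','side']:
    c=save(n,n+'6'); print(n,ringfit(c,[.5146,.0138]), proj(c,[[.5155,.0135,.04],[.5155,.0135,.083]]).round(1))
    try: print(wr(c,[.5155,.013])[3])
    except Exception as e: print(e)
a=[f(cv2.imread('pics/top6.png')[215:285,250:320],5),f(cv2.imread('pics/side6.png')[200:270,280:350],5)]
cv2.imwrite('pics/z6.png',np.vstack([np.hstack(a),np.hstack([cv2.resize(cv2.imread(f'pics/{n}.png'),(350,262)) for n in ['w5','top6']])]))
print(ctrl.get_state()['eef_pos'])
```

```text
top (array([0.51454763, 0.0136195 ]), np.float64(0.029418829471566665), 147, np.float64(0.0015628779149394628)) [[286.4 248.3]
 [285.6 247.2]]
[[0.51344683 0.0115097 ]]
side (array([0.5144842 , 0.01470348]), np.float64(0.02953415083054626), 70, np.float64(0.0009172704118395127)) [[313.4 234.5]
 [314.7 221.6]]
[[0.51600514 0.01069528]]
[ 0.55848215 -0.25966334  0.24484029]
```

View pics/z6.png

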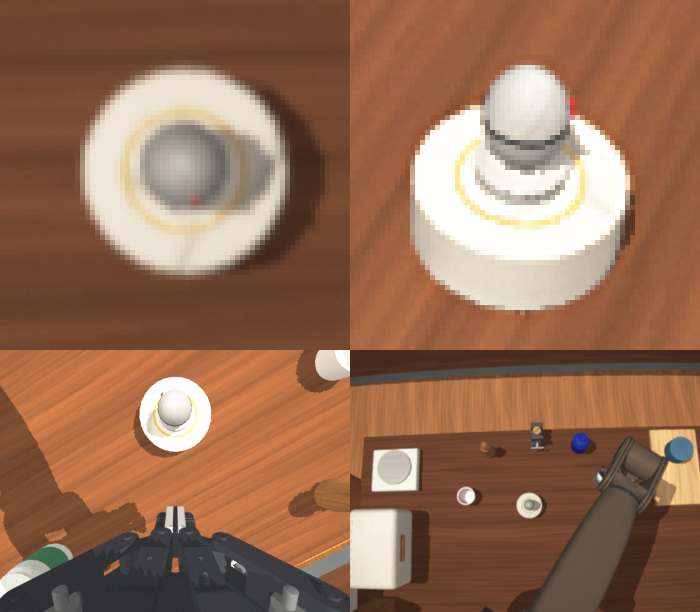

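Picture 7 shows the timer upright inside the ring: in the side zoom, the foot spans columns 475–568 and the ring 455–585. Everything else stands as before and the hand is away. One last cross-check on the side view's foot, which the egg's oblique shape does not bias, then I'll hand in if it agrees.

Run:
```python
from h import *
c=dict(np.load('pics/side6.npz')); V=c['view']; o=-V[:3,:3].T@V[:3,3]
X=lambda x,y:[(x-350)/5+280-.4,y/5+200-.4]
p=plane(c,[X(521.5,201)],.043)[0]; n=(p-o)[:2]; n/=np.hypot(*n)
ax=p[:2]+.022*n; print('axis from foot front',ax,'offset mm',(ax-[.5145,.0147])*1000)
b=plane(c,[X(475,178),X(568,178)],.047); print('foot width',np.linalg.norm(b[1]-b[0]))
```

```text
axis from foot front [0.51419901 0.00995198] offset mm [-0.30098919 -4.74801596]
foot width 0.042980355010250895
```

The side view resolves only about 3 mm per pixel in depth, so its 4.7 mm reading can't decide this. I'll take a clean wrist view from straight above instead.

Call:
step_arm(
  gripper=[1,1,1,1,1,1,1,1,1,1],
  linear=[
    [0.04,-0.01,0.01],
    [0.08,-0.03,0.02],
    [0.12,-0.05,0.04],
    [0.16,-0.065,0.06],
    [0.19,-0.08,0.08],
    [0.21,-0.085,0.095],
    [0.217,-0.085,0.105],
    [0.217,-0.085,0.108],
    [0.217,-0.085,0.108],
    [0.217,-0.085,0.108],
  ],
  delta_rot=[
    [-2,0,0],
    [-4,0,0],
    [-6,0,0],
    [-8,0,0],
    [-8,0,0],
    [-8,0,0],
    [-8,0,0],
    [-8,0,0],
    [-8,0,0],
    [-8,0,0],
  ],
)

```text
time: 12.92
eef_pos: [0.5801, -0.0236, 0.1505]
tcp_rot: [0.865, 0.502, 0.0, 0.0]
contact_force: [0.1, -0.2, 0.0]
opening: 0.001
```

```bash
python3 chk.py w7 .516 .0125
python3 - <<'E'
from h import *
c=dict(np.load('pics/w7.npz'));V=c['view'];print((-V[:3,:3].T@V[:3,3]).round(3))
u,v=proj(c,[.5157,.0135,.04])[0];print(u,v); x,y=int(u)-60,max(int(v)-60,0); print(x,y)
cv2.imwrite('pics/z7.png',cv2.resize(c['frame'][y:y+120,x:x+120,::-1],None,fx=5,fy=5,interpolation=cv2.INTER_NEAREST))
E
```

```text
12.975 [ 0.58003739 -0.02351437  0.15052133] [ 0.76273265 -0.4008469   0.07112377]
ring (array([0.51568119, 0.01349932]), np.float64(0.029455415629112525), 971, np.float64(0.0008253476569068344))
egg (array([[277.5 , 119.75],
       [284.75, 127.  ],
       [277.75, 109.75]]), array([31.275, 26.775, 28.8  ], dtype=float32), np.float64(30.312557756988024), array([[0.51596751, 0.01192023],
       [0.52233365, 0.01380706],
       [0.51064736, 0.01516967]]))
off ring [ 0.28631631 -1.57908923] 1.6048363872889728 off first ring [ 0.16750506 -1.57976772]
[0.521 0.011 0.292]
279.49400426635816 119.61489365723978
219 59
```

View pics/z7.png

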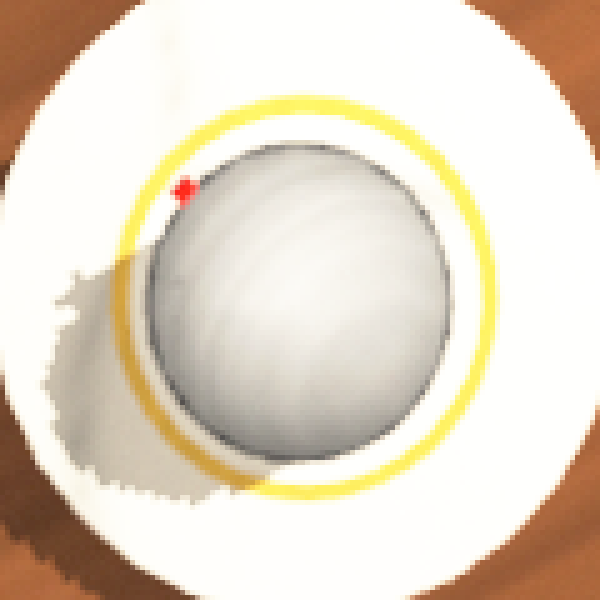

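Picture 8, from almost straight above, shows the egg centred at crop (298, 302) against the ring at (305, 298). That is roughly 1.5 mm off centre, well inside tolerance. I'll retreat and hand in.

Call:
step_arm(
  gripper=[1,1,1,1,1,1],
  linear=[
    [0,0.01,-0.03],
    [0,0.03,-0.07],
    [0,0.05,-0.1],
    [0,0.06,-0.12],
    [0,0.06,-0.12],
    [0,0.06,-0.12],
  ],
  delta_rot=[
    [0,0,0],
    [0,0,0],
    [0,0,0],
    [0,0,0],
    [0,0,0],
    [0,0,0],
  ],
)

```text
time: 13.72
eef_pos: [0.6309, -0.0523, 0.2686]
tcp_rot: [0.865, 0.502, -0.001, -0.001]
contact_force: [0.0, 0.4, 0.2]
opening: 0.003
```

```bash
python3 -c "
from plant import ctrl
s=ctrl.get_state();print(s['time'],s['eef_pos'],abs(s['dq']).max());print(ctrl.sign_off())"
```

```text
13.725 [ 0.63094954 -0.05227492  0.26862986] 0.019733387196256013
the job is handed in; nothing more can be done
None
```

The timer now stands upright about 1.5 mm from the stand's centre. I handed the job in at 13.7 s with the hand well clear. I pushed it about 23 mm in two slow pushes (about 8 mm/s), with the shut, slightly tilted fingertips low on its foot. It was never gripped or lifted.

- **Position:** the last wrist view, from almost straight above, put the egg's axis 1.6 mm from the ring centre.
- **Other cameras:** the top view gave about 2.4 mm. Two rough side-view estimates gave 4.3 and 4.8 mm; one pixel there is about 3 mm in depth, so I relied on the overhead view.
- **One poor fit:** a wrist reading taken just after I backed off gave 2.8 mm, but its circle fit was poor.
- **Stand and surroundings:** the ring centre stayed within about 0.3 mm in every view, so the stand did not move. The other objects looked unmoved by eye; I did not measure them, and the arm partly hid the tin in the last top view.
- **Force:** the readings I took at the end of each move stayed near 1 N, which is about the noise level.

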